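# Load a coating blade onto its locating pin

## Robot

A 6-joint arm with a two-finger parallel gripper is mounted at the origin on a cart in front of the work surface, level with it; the furniture and walls round the work are solid. World frame = base frame: x ahead of the robot, y to its left, z up, the work surface at z = 0. Lengths are in mm, angles in rad, forces in N, time in s.
With the tool pointing down it reaches from about 300 to 775 mm from the base axis. Payload 14.6 kg.
Tool frame: the origin (TCP) lies on the centre line of the jaws, within the pads' length; the fingertips stand ahead of it and the grasp point (between the pads) is the TCP (manip.tip_reach is the z of the fingertips in the tool frame, in mm); z points along the fingers, y is the direction in which the jaws open and shut (so a half turn about z gives the same grasp; the last joint's range is limited). The gripper opens to 94 mm and grips with 3 to 60 N. Pads are 16 mm wide; open, the fingers measure 119 mm over their backs; the gripper's body (75 mm by 177 mm) begins 78 mm behind the grasp point.
Start: joints at [-0.067, 0.3, 1.521, -0, 1.321, -0.067], TCP at [549.99, -0.002, 224.446] pointing down, gripper open.
Joint ranges: [-3.03, 3.03], [-0.79, 2.21], [0.23, 2.52], [-1.04, 4.18], [0, 3.07], [-2.55, 2.55]. Speed limits (rad/s): [2.22, 2.22, 2.57, 3.14, 3.14, 3.14].

## Interface

Orientations are given as [roll, pitch, yaw] about the fixed x, y, z axes, in that order (R = Rz(yaw) Ry(pitch) Rx(roll)).
In Python, from cell import manip, camera, search_frame, masks_of, tip_of gives the robot as it stands.
- The arm moves only by the tool send_rows, never from a script. Its argument "plan" is a list of rows, each an object with "travel": the shift along the tool's x, y, z in mm, a list of three; "delta_rot": the turn, a rotation vector about the tool's x, y, z in degrees, a list of three; "fingers": the gripper's target within -1 to 1 (shut at 1, half-way at 0, fully open at -1). In form: [{"travel": [dx, dy, dz], "delta_rot": [wx, wy, wz], "fingers": fingers}, ...]. A call has 1 to 20 rows; each row shifts and turns the commanded pose from where the row before left it, along the tool's axes as they then stand; what a row does not reach is not made up. A row lasts 1/8 s, in which the tool goes at most 62.5 mm and 10.7 degrees, less where a joint would pass 70% of its speed; a pose out of reach is approached as far as the arm can. A call is refused whole if a number of a shift passes 62.5 or a number of a turn 10.7, either way. A call with a gripper value outside its range is refused whole. The fingers move at their own pace and stop on an object; "grip_force" is the grip in N (left out, the last holds). Time passes only in rows, so rows that do not move let the fingers close. It gives the time, the measured TCP pose, the force and the opening at its end, in the units of the state.
- manip.read_state(): the state, without advancing time (a new reading comes with each control period).
- camera(name): name is "scene" or "side" or "wrist"; returns a dict with "color" (384x512x3 uint8, red, green, blue), "z_map" (384x512 float32, mm along the optical axis (not along the pixel's ray), 0 where there is no reading), "fov_y" (degrees; the focal length in pixels is half the picture's height over the tangent of half this angle, whatever the lens; pixels are square), "cx", "cy" (the principal point, pixels), "k1" (the pictures are not rectified: a ray, as slopes to the right and down, at radius r is drawn at 1 + k1 r^2 times it, then the intrinsics apply), "world_from_camera" (4x4, takes a point from camera to world coordinates); the wrist camera has in their place "tool_from_camera" (4x4, takes a point from camera to tool coordinates, whose origin is the TCP and whose axes are the flange's). Camera axes: x right, y up, looking along -z (the intrinsics and any distortion apply to the point x, -y, -z); pixel columns grow to the right and rows downward; lengths in mm; the calibration is good to about 2 mm. A picture is of the moment at which its call begins: read the wrist's pose just before it.
- manip.sign_off(): hands the job in, once; it reports no verdict.
Trained networks look in the newest picture that a camera, given by its name, has taken for a name from the list of things; names that differ only in an ending like _2 or _b are one class to them, and where a whole thing is asked for, a point or a joint stands for the part that bears it (a point fixed in the world has none). Each returns a list of dicts, best first, with "confidence" (0 to 1); they miss things now and then, are a little off and sometimes report something else, mostly with a low value. They report only what shows in the picture. A call takes as long as a camera call. They do not tell look-alikes from the thing itself.
- search_frame(name, camera): "at" ([x, y, z] in mm, in the coordinates of the camera as it stood for that picture, good to about 4 mm: the middle of the surface that is visible of it).
- masks_of(name, camera): "region" (384x512 bool, what is visible of it).
- tip_of(name, camera): "at" ([x, y, z] in mm, in the coordinates of the camera as it stood for that picture, good to about 4 mm: a listed point, or the origin of a listed thing).
The state is a dict: "clock": time; "joints": joint angles; "qd": joint speeds; "effort": joint torques, N m; "eef_pos": TCP position; "eef_rot": TCP orientation; "wrist_force": force on the tool from outside, world axes, zero at the start; "moment": the same for the moment, N m; "finger_gap": finger opening in mm.
Only numpy, scipy, OpenCV 4.12 (cv2) and the standard library are available. Lean on these libraries where they do the work, as an engineer would, in place of code of your own. Each camera call takes 0.05 s, during which the arm holds its last target. There are 200 camera calls.

## Task

Pick up the notched steel coating blade by its lift bar, lay it flat in the blade holder with the notch in its back edge over the holder's locating pin, and slide it back until the back edge is fully home against the rear shoulder. The pin is clamped at a different place along the shoulder each time, so find it and work the notch onto it gently, without forcing blade or holder. Leave the blade lying there released, and leave the timer, the white jar and the cuvette box alone.

Things in the scene. Friction and masses are not known exactly. Their poses are not given: they have to be found in the camera images.
- blade_bar (a point): Centre of the lift bar of the loose steel blade, the point to grasp. Bar 76 mm long (y), 12 wide (x), 16 high, on two posts (9 mm thick, at y = +-30 mm); its centre is 30 mm above the blade's underside and it stands 17 mm clear over the blade's top. x points to the back edge, 40 mm off; z up. The blade starts flat on the worktop, bar up.
- blade_back (a point): On the same blade: middle of the back edge (x side, the notched one), at the underside; same axes. The notch opens to the back here, at mid-length (y = 0): 10 mm wide, 19 mm deep, mouth chamfered 1.5 mm at 45 degrees to 13 mm wide.
- blade: The blade as a whole: 60 (x) by 110 (y) by 5 mm thick, 0.18 to 0.33 kg; origin at the centre of its underside, 10 mm along x from the bar's centre line; same axes. Front edge (-x) is bevelled.
- seat (a point): On the fixed aluminium holder: middle of the foot of its rear shoulder's face, at bed level. The shoulder faces -x and rises 10 mm above the flat bed, which runs 75 mm to -x and 85 mm each way along y. Blade home: blade_back at x = 0, z = 0 here, y as the pin has it, both x axes parallel, back edge on the shoulder along its length.
- pin_slot (a point): Middle of the slot in the bed in which the locating pin is clamped, 12 mm in front of the shoulder; axes as for seat. The rigid upright steel pin, 8 mm thick, 12 mm high, stands up to 20 mm either way along y from here; just where is not reported: see it or feel for it. With no notch on the pin the back edge stops 16 mm short of the shoulder.
- holder: The whole fixed holder with its pin, 95 by 170 mm; bed top 14 mm above the worktop; origin on the worktop 35 mm in front of the shoulder's face (seat is at x = 35, z = 14 mm). Steady pushes of 5 to 10 N are enough; over 40 N between blade and holder, a hard bump included, is forcing.
- timer: Small grey lab timer, 64 x 64 x 20 mm, bystander; origin at the centre of its underside
- sample_jar_0: White wide-neck plastic jar with white lid, 60 mm wide, 85 mm high, bystander; origin at the centre of its underside
- cuvette_box: Box with blue lid, 71 x 106 x 40 mm, bystander; origin at the centre of its underside
Mind the look-alikes: they are no part of the job. What is shaped like the blade but yellow is not meant.

How it is judged (in metres and radians):
At the end, for the whole second after the job is handed in: The blade lies at rest, flat on the holder's bed (within 2 mm and 0.03 rad), its notch over the pin and its back edge within 2 mm of the rear shoulder and parallel to it within 0.035 rad (x of blade_back in the frame of seat between -0.002 and 0.002 m and y of blade_back in the frame of seat between -0.023 and 0.023 m and z of blade_back in the frame of seat between -0.002 and 0.002 m and angle between blade's own z axis and vertical below 0.03 rad and angle between the y axis of blade and the y axis of holder, either way round below 0.035 rad and linear speed of blade below 0.01 m/s); the robot touches nothing.
It fails at once if blade and holder (with its pin) press on each other with more than 40 N (contact force between blade and holder above 40 N).
It fails at once if timer, jar or cuvette box moved more than 15 mm (distance of any of timer, sample_jar_0, cuvette_box from where it was at the start of the episode above 0.015 m).
It also fails if it takes over 51 s, if anything falls off the work surface, if the arm or the gripper's body presses on something with over 40 N, if the wrist force passes 120 N, or if a joint passes its speed limit or range.

## Working session

There is one attempt and no reset: what is moved stays moved. The work goes in short steps, Python scripts to look and compute and a tool call to move; the robot and the scene stay as the last step left them, time stands still between calls to the robot, and variables do not carry over. Pictures are saved under pics/ and viewed, about 8 in all and at most 12, crops included, and the job is handed in when it is done.

Besides the shell and the picture viewer there is one more tool, called after "Request:" as name([rows], argument=value, ...), one row to a line, values as JSON. send_rows: Moves the arm, as the interface text tells. Its arguments: {"type":"object","properties":{"plan":{"type":"array"},"grip_force":{"type":"number"}},"required":["plan"]}

```bash
ls; mkdir -p pics; cat > h.py <<'E'
import numpy as np, cv2
from cell import manip, camera, search_frame, masks_of, tip_of
from scipy.spatial.transform import Rotation as R
def T_tool(s):
    T=np.eye(4); T[:3,:3]=R.from_euler('xyz',s['eef_rot']).as_matrix(); T[:3,3]=s['eef_pos']; return T
def snap(n):
    s=manip.read_state(); c=camera(n)
    c['W']=np.array(c['world_from_camera']) if 'world_from_camera' in c else T_tool(s)@np.array(c['tool_from_camera'])
    h=c['color'].shape[0]; c['f']=h/2/np.tan(np.radians(c['fov_y'])/2); return c
def world(c,at): return (c['W']@np.r_[at,1])[:3]
def cloud(c):
    h,w=c['z_map'].shape; K=np.array([[c['f'],0,c['cx']],[0,c['f'],c['cy']],[0,0,1.]])
    v,u=np.mgrid[:h,:w]; p=np.stack([u,v],-1).reshape(-1,1,2).astype(np.float64)
    q=cv2.undistortPoints(p,K,np.array([c['k1'],0,0,0,0.])).reshape(h,w,2)
    z=c['z_map']; P=np.stack([q[...,0]*z,-q[...,1]*z,-z,np.ones_like(z)],-1)@c['W'].T
    P=P[...,:3]; P[z<=0]=np.nan; return P
def pix(c,p):
    q=np.linalg.inv(c['W'])@np.r_[p,1]; a=np.array([q[0],-q[1]])/-q[2]; a=a*(1+c['k1']*(a@a)); return a*c['f']+[c['cx'],c['cy']]
def save(c,n,box=None,k=1):
    im=c['color'][...,::-1]
    if box: im=im[box[1]:box[3],box[0]:box[2]]
    cv2.imwrite(n,cv2.resize(im,None,fx=k,fy=k,interpolation=cv2.INTER_CUBIC))
E
python3 - <<'E'
from h import *
print(manip.read_state(), manip.tip_reach)
ims=[]
for n in ['scene','side','wrist']:
    c=snap(n); ims.append(c['color'][...,::-1])
    for o in ['blade_bar','blade_back','blade','seat','pin_slot','holder','timer','sample_jar_0','cuvette_box']:
        print(n,o,[(np.round(world(c,d['at'])).tolist(),round(d['confidence'],2)) for d in tip_of(o,n)[:3]])
cv2.imwrite('pics/a.png',cv2.resize(np.vstack([np.hstack(ims[:2]),np.hstack([ims[2],ims[2]*0])]),(800,600),interpolation=cv2.INTER_AREA))
E
```

```text
pics
{'clock': 0.0, 'joints': array([-6.66094665e-02,  3.00456463e-01,  1.52159987e+00, -7.95101201e-06,
        1.32067849e+00, -6.66388005e-02]), 'qd': array([ 0.00035495, -0.00221875,  0.00168871,  0.00026352,  0.00111958,
        0.00016601]), 'effort': array([-1.53750298e-03, -5.31805658e+01, -3.52735734e+01,  7.07558286e-02,
        2.43994006e-02, -4.79655944e-05]), 'eef_pos': array([5.49756497e+02, 6.16081661e-03, 2.23886396e+02]), 'eef_rot': array([-3.14045251e+00, -6.83720767e-05,  1.57082759e+00]), 'wrist_force': array([ 0.17548952, -0.17888541,  0.29666918]), 'moment': array([-0.01675715,  0.02478175,  0.00891278]), 'finger_gap': 94.06464713411339} 19.0
scene blade_bar [([509.0, -319.0, 28.0], 0.97), ([385.0, -268.0, 29.0], 0.97)]
scene blade_back [([554.0, -320.0, -1.0], 0.84), ([403.0, -226.0, -5.0], 0.57)]
scene blade [([390.0, -254.0, 0.0], 0.93), ([521.0, -320.0, 3.0], 0.78)]
scene seat [([604.0, 17.0, 12.0], 0.72)]
scene pin_slot [([595.0, 22.0, 16.0], 0.86)]
scene holder [([576.0, 23.0, 0.0], 0.89)]
scene timer [([715.0, -277.0, -3.0], 0.58)]
scene sample_jar_0 [([
[... 406 characters left out ...]
 ([708.0, -272.0, -1.0], 0.23)]
side pin_slot [([594.0, 16.0, 16.0], 0.97)]
side holder [([565.0, 22.0, 0.0], 0.73)]
side timer [([709.0, -275.0, -3.0], 0.85)]
side sample_jar_0 [([677.0, -402.0, -3.0], 0.87)]
side cuvette_box [([780.0, -185.0, -5.0], 0.67), ([676.0, -402.0, -0.0], 0.21)]
wrist blade_bar [([390.0, -264.0, 27.0], 0.81)]
wrist blade_back []
wrist blade [([394.0, -251.0, -1.0], 0.9), ([521.0, -316.0, -1.0], 0.75)]
wrist seat [([605.0, 16.0, 13.0], 0.74)]
wrist pin_slot [([589.0, 19.0, 13.0], 0.88)]
wrist holder [([573.0, 21.0, -1.0], 0.59)]
wrist timer [([712.0, -274.0, -6.0], 0.7)]
wrist sample_jar_0 [([571.0, 21.0, 1.0], 0.59)]
wrist cuvette_box [([781.0, -187.0, 2.0], 0.75)]
```

View pics/a.png

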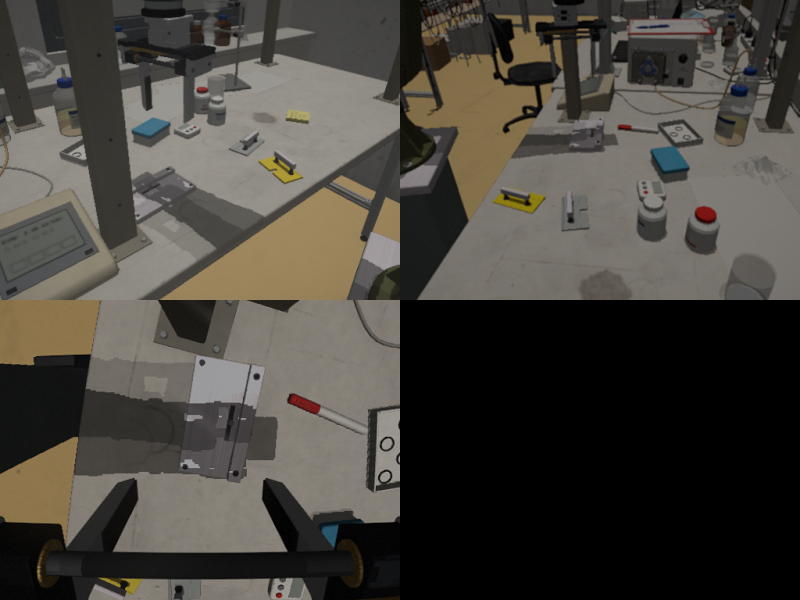

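```bash
python3 - <<'E'
from h import *
c=snap('wrist'); P=cloud(c)
save(c,'pics/b.png',(180,0,400,250),2.4)
for o in ['holder','blade']:
    for m in masks_of(o,'wrist')[:2]:
        q=P[m['region']]; q=q[~np.isnan(q[:,0])]; print(o,m['confidence'],len(q),np.nanmedian(q,0).round(1),np.percentile(q[:,2],[2,10,50,90,98]).round(1))
def rect(sel,t):
    q=P[sel]; r=cv2.minAreaRect(q[:,:2].astype(np.float32)); print(t,len(q),np.round(r[0],1),np.round(r[1],1),round(r[2],2),'z',np.median(q[:,2]).round(2))
m=masks_of('holder','wrist')[0]['region']; m=cv2.dilate(m.astype(np.uint8),np.ones((5,5)))>0
z=P[...,2]
print(np.histogram(z[m],bins=np.arange(-4,36,2)))
rect(m&(z>9)&(z<40),'all'); rect(m&(z>20.5)&(z<27.5),'shoulder+pin'); rect(m&(z>11)&(z<17),'bed')
# column: high points
hi=(z>60)&(P[...,1]>0); print('col',hi.sum()); 
g=(z>3)&(z<14)&(P[...,1]>85); 
if g.sum(): print('plate',np.nanmin(P[g],0),np.nanmax(P[g],0))
sc=snap('scene'); Q=cloud(sc)
for z0 in (100,200,300,400):
    s=(abs(Q[...,2]-z0)<5)&(Q[...,1]>40)&(Q[...,0]<900)&(Q[...,0]>250); 
    if s.sum(): print(z0,np.percentile(Q[s],[2,98],axis=0).round())
E
```

```text
holder 0.76 12969 [580.3  28.4  13.8] [11.9 12.6 13.8 23.6 24.8]
blade 0.92 1141 [ 406.5 -272.1   23.9] [ 2.9  3.8 23.9 37.3 38.1]
blade 0.74 1009 [ 522.  -286.1    4.5] [ 2.4  3.4  4.5 12.2 34.2]
(array([  29,  680,  300,   54,   35,    1,    1,  274, 7062, 2747,   49,
         52,  157, 1855,  736,   61,    1,    0,    0]), array([-4, -2,  0,  2,  4,  6,  8, 10, 12, 14, 16, 18, 20, 22, 24, 26, 28,
       30, 32, 34]))
all 12995 [579.  21.] [170.6  95.8] 80.45 z 13.82
shoulder+pin 2788 [608.1  15.9] [169.3  36.5] 80.18 z 23.51
bed 10092 [569.2  22.6] [170.4  75.9] 80.36 z 13.53
col 39213
plate [487.6784595   85.00494436   3.00259637] [839.92755129 188.92946031  13.99845126]
100 [[520. 139.  95.]
 [564. 193. 105.]]
200 [[520. 139. 195.]
 [565. 192. 205.]]
300 [[520. 139. 295.]
 [565. 192. 305.]]
400 [[520. 139. 395.]
 [565. 193. 405.]]
```

View pics/b.png

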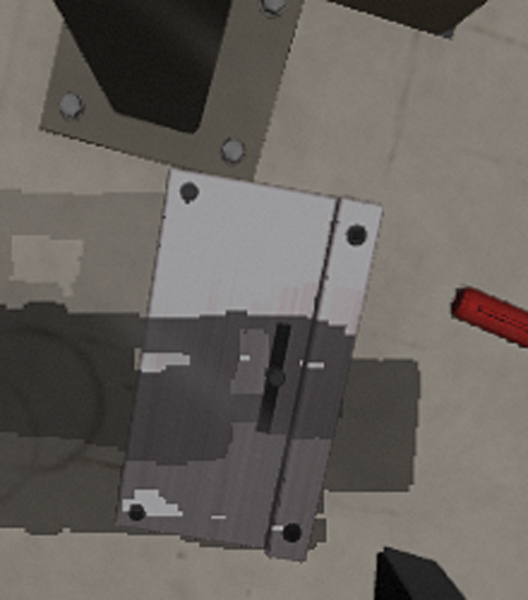

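```bash
python3 - <<'E'
from h import *
c=snap('wrist'); P=cloud(c)
print(np.round(c['tool_from_camera'],2).tolist())
a=np.radians(-9.6); ex=np.array([np.cos(a),np.sin(a)]); ey=np.array([-np.sin(a),np.cos(a)])
s0=np.array([606.1,16.4])
d=P[...,:2]-s0; X=d@ex; Y=d@ey; Z=P[...,2]
sh=(abs(Y)<83)&(X>-8)&(X<24)&(Z>21)&(Z<28)
# shoulder front edge line: min X per Y bin ; top surface
for lo in range(-80,80,20):
    k=sh&(Y>=lo)&(Y<lo+20); b=(abs(Z-13.7)<2.5)&(Y>=lo)&(Y<lo+20)&(X<15)&(X>-90)
    print(lo,k.sum(),np.percentile(X[k],[1,5,95,99]).round(1), 'bed',np.percentile(X[b],[1,99]).round(1))
k=(abs(Y)<30)&(X<-5)&(X>-25)&(Z>19)&(Z<40); print('pin',k.sum(),X[k].mean(),Y[k].mean(),np.percentile(X[k],[5,95]),np.percentile(Y[k],[5,95]),Z[k].mean())
v,u=np.where(k); print(u.min(),u.max(),v.min(),v.max())
for q in [(-12,-24),(-12,24),(-12,0)]: print(q,(pix(c,np.r_[s0+q[0]*ex+q[1]*ey,14])-[180,0])*2.4)
E
```

```text
[[0.0, 0.96, 0.28, 82.01], [1.0, -0.0, -0.0, 1.49], [-0.0, 0.28, -0.96, -159.79], [0.0, 0.0, 0.0, 1.0]]
-80 280 [ 0.1  0.6 18.6 19.7] bed [-74.1  -0.4]
-60 292 [ 0.2  0.7 18.5 19.5] bed [-74.2  -0.4]
-40 305 [-0.   0.8 18.4 19.5] bed [-74.3  -0.3]
-20 317 [ 0.   0.5 18.5 19.6] bed [-74.3  -0.3]
0 330 [ 0.1  0.6 18.7 19.7] bed [-74.5  -0.3]
20 343 [ 0.2  0.8 18.4 19.6] bed [-74.4  -0.4]
40 351 [ 0.2  0.9 18.6 19.7] bed [-74.4  -0. ]
60 359 [-0.4  0.8 18.1 19.2] bed [-74.5  -0.4]
pin 48 -12.549480028450086 2.640367808499827 [-15.5484869   -9.26523277] [-0.91459182  5.89169821] 24.685563387062132
291 298 153 160
(-12, -24) [262.55243494 427.03385097]
(-12, 24) [282.70788031 326.82357771]
(-12, 0) [272.49440872 377.71755752]
```

Request:
send_rows([
  {"travel": [-55, -6, 0], "delta_rot": [0, 0, 0], "fingers": -1},
  {"travel": [-55, -6, 0], "delta_rot": [0, 0, 0], "fingers": -1},
  {"travel": [-55, -6, 0], "delta_rot": [0, 0, 0], "fingers": -1},
  {"travel": [-55, -6, 0], "delta_rot": [0, 0, 0], "fingers": -1},
  {"travel": [-55, -6, 0], "delta_rot": [0, 0, 0], "fingers": -1},
  {"travel": [-55, -6, 0], "delta_rot": [0, 0, 0], "fingers": -1},
  {"travel": [-55, -4, 0], "delta_rot": [0, 0, 0], "fingers": -1},
  {"travel": [0, 0, 0], "delta_rot": [0, 0, 0], "fingers": -1},
  {"travel": [0, 0, 0], "delta_rot": [0, 0, 0], "fingers": -1},
])

```text
clock: 2.92
eef_pos: [510.0, -384.6, 224.2]
eef_rot: [-3.141, -0.0, 1.571]
wrist_force: [-0.2, 0.4, -0.6]
finger_gap: 93.8
```

```bash
python3 - <<'E'
from h import *
c=snap('wrist'); P=cloud(c); save(c,'pics/c.png')
print(manip.read_state()['eef_pos'],manip.read_state()['joints'].round(2))
for o in ['blade_bar','blade_back','blade']:
    print(o,[(np.round(world(c,d['at']),1).tolist(),round(d['confidence'],2)) for d in tip_of(o,'wrist')[:3]])
D=P[...,:2]-[508,-320]; Z=P[...,2]; near=np.hypot(D[...,0],D[...,1])<85
for t,lo,hi in [('bar',30,44),('plate',2.5,8),('all',2.5,44)]:
    k=near&(Z>lo)&(Z<hi); k=cv2.morphologyEx(k.astype(np.uint8),cv2.MORPH_OPEN,np.ones((3,3)))>0
    n,l,st,_=cv2.connectedComponentsWithStats(k.astype(np.uint8)); 
    for i in range(1,n):
        if st[i,4]>150:
            q=P[l==i]; r=cv2.minAreaRect(q[:,:2].astype(np.float32)); print(t,len(q),np.round(r[0],1),np.round(r[1],1),round(r[2],2),np.median(q[:,2]).round(1))
E
```

```text
[ 510.26436706 -384.1071179   224.47790789] [-0.7   0.5   1.24  0.    1.4  -0.7 ]
blade_bar [([516.2, -320.4, 31.0], 0.68), ([385.1, -264.7, 26.5], 0.62)]
blade_back [([552.8, -317.3, 0.5], 0.59)]
blade [([521.0, -317.2, 1.3], 0.85), ([682.1, -400.2, -0.0], 0.63), ([391.8, -249.9, -1.5], 0.56)]
bar 889 [ 511.7 -318. ] [75.3 12. ] 88.7 37.4
plate 4196 [ 522.3 -318.5] [109.7  59.6] 88.66 4.5
plate 195 [ 436.4 -280.9] [37.1  6.5] 60.22 4.4
all 5097 [ 522.3 -318.5] [109.7  59.6] 88.66 4.7
all 195 [ 436.4 -280.9] [37.1  6.5] 60.22 4.4
```

View pics/c.png

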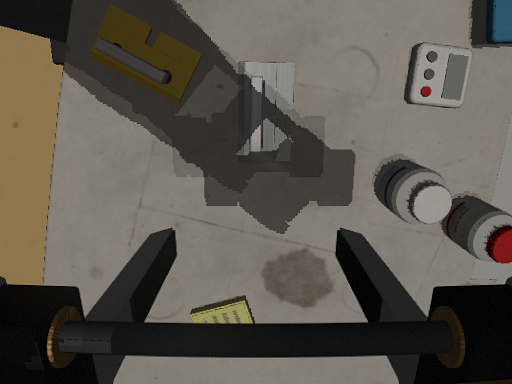

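Request:
send_rows([
  {"travel": [33.4, 1, 0], "delta_rot": [0, 0, 0], "fingers": -0.3},
  {"travel": [33.4, 1.1, 0], "delta_rot": [0, 0, 1.3], "fingers": -0.3},
  {"travel": [0, 0, 40], "delta_rot": [0, 0, 0], "fingers": -0.3},
  {"travel": [0, 0, 40], "delta_rot": [0, 0, 0], "fingers": -0.3},
  {"travel": [0, 0, 40], "delta_rot": [0, 0, 0], "fingers": -0.3},
  {"travel": [0, 0, 40], "delta_rot": [0, 0, 0], "fingers": -0.3},
  {"travel": [0, 0, 20], "delta_rot": [0, 0, 0], "fingers": -0.3},
  {"travel": [0, 0, 13.4], "delta_rot": [0, 0, 0], "fingers": -0.3},
  {"travel": [0, 0, 0], "delta_rot": [0, 0, 0], "fingers": -0.3},
  {"travel": [0, 0, 0], "delta_rot": [0, 0, 0], "fingers": -0.3},
  {"travel": [0, 0, 0], "delta_rot": [0, 0, 0], "fingers": -0.3},
])

```text
clock: 4.5
eef_pos: [512.5, -318.5, 32.1]
eef_rot: [3.14, 0.001, 1.548]
wrist_force: [-0.3, 0.8, -0.0]
finger_gap: 61.1
```

Request:
send_rows([
  {"travel": [0, 0, 0], "delta_rot": [0, 0, 0], "fingers": 1},
  {"travel": [0, 0, 0], "delta_rot": [0, 0, 0], "fingers": 1},
  {"travel": [0, 0, 0], "delta_rot": [0, 0, 0], "fingers": 1},
  {"travel": [0, 0, 0], "delta_rot": [0, 0, 0], "fingers": 1},
  {"travel": [0, 0, 0], "delta_rot": [0, 0, 0], "fingers": 1},
  {"travel": [0, 0, 0], "delta_rot": [0, 0, 0], "fingers": 1},
  {"travel": [0, 0, 0], "delta_rot": [0, 0, 0], "fingers": 1},
  {"travel": [0, 0, 0], "delta_rot": [0, 0, 0], "fingers": 1},
], grip_force=30)

```text
clock: 5.5
eef_pos: [512.0, -318.2, 31.0]
eef_rot: [-3.141, -0.0, 1.548]
wrist_force: [-1.2, 0.1, 0.7]
finger_gap: 11.7
```

Request:
send_rows([
  {"travel": [0, 0, -10], "delta_rot": [0, 0, 0], "fingers": 1},
  {"travel": [0, 0, -30], "delta_rot": [0, 0, 0], "fingers": 1},
  {"travel": [0, 0, -40], "delta_rot": [0, 0, 0], "fingers": 1},
  {"travel": [20, 1.2, 0], "delta_rot": [0, 0, 0], "fingers": 1},
  {"travel": [43.5, 3.2, 0], "delta_rot": [0, 0, 0], "fingers": 1},
  {"travel": [43.5, 3.2, 0], "delta_rot": [0, 0, 0], "fingers": 1},
  {"travel": [43.5, 3.2, 0], "delta_rot": [0, 0, 0], "fingers": 1},
  {"travel": [43.5, 3.2, 0], "delta_rot": [0, 0, 0], "fingers": 1},
  {"travel": [43.5, 3.2, 0], "delta_rot": [0, 0, 0], "fingers": 1},
  {"travel": [43.5, 3.2, 0], "delta_rot": [0, 0, 0], "fingers": 1},
  {"travel": [37.2, 2.6, 0], "delta_rot": [0, 0, 0], "fingers": 1},
  {"travel": [20, 1.5, 0], "delta_rot": [0, 0, 2.3], "fingers": 1},
  {"travel": [10, 0.7, 0], "delta_rot": [0, 0, 3], "fingers": 1},
  {"travel": [0, 0, 0], "delta_rot": [0, 0, 3], "fingers": 1},
  {"travel": [0, 0, 0], "delta_rot": [0, 0, 0], "fingers": 1},
  {"travel": [0, 0, 0], "delta_rot": [0, 0, 0], "fingers": 1},
  {"travel": [0, 0, 0], "delta_rot": [0, 0, 0], "fingers": 1},
])

```text
clock: 7.62
eef_pos: [545.4, 29.3, 110.9]
eef_rot: [-3.141, 0.0, 1.404]
wrist_force: [-0.4, -0.2, -2.1]
finger_gap: 12.1
```

```bash
cat > chk.py <<'E'
from h import *
import sys
c=snap('wrist'); P=cloud(c); save(c,sys.argv[1])
s=manip.read_state(); print(s['eef_pos'].round(2),s['eef_rot'].round(4),s['wrist_force'].round(2),s['moment'].round(2),s['finger_gap'])
T=np.linalg.inv(T_tool(s)); Q=P@T[:3,:3].T+T[:3,3]   # tool coords
k=(abs(Q[...,0])<75)&(Q[...,1]>-40)&(Q[...,1]<60)&(Q[...,2]>22)&(Q[...,2]<29.5)
k=cv2.morphologyEx(k.astype(np.uint8),cv2.MORPH_OPEN,np.ones((3,3)))
n,l,st,_=cv2.connectedComponentsWithStats(k)
for i in range(1,n):
    if st[i,4]>150:
        q=Q[l==i]; r=cv2.minAreaRect(q[:,:2].astype(np.float32)); print('plate in tool',len(q),np.round(r[0],1),np.round(r[1],1),round(r[2],2),np.median(q[:,2]).round(1),q[:,:2].min(0).round(1),q[:,:2].max(0).round(1), np.linalg.lstsq(np.c_[q[:,:2],np.ones(len(q))],q[:,2],rcond=None)[0].round(4))
E
python3 chk.py pics/d.png
```

```text
[545.5   29.25 110.95] [-3.1415  0.      1.4036] [ 0.51  0.73 -2.18] [-0.01  0.01 -0.01] 11.666654552667998
plate in tool 7422 [29.3 11.3] [60.5 52.1] 89.93 26.6 [  3.2 -19. ] [55.4 41.5] [-2.1000e-03 -6.9000e-03  2.6794e+01]
plate in tool 984 [-18.9  33. ] [17.4 29.6] 87.29 26.6 [-33.5  23.7] [-4.4 41.7] [7.50000e-03 5.00000e-04 2.67132e+01]
```

View pics/d.png

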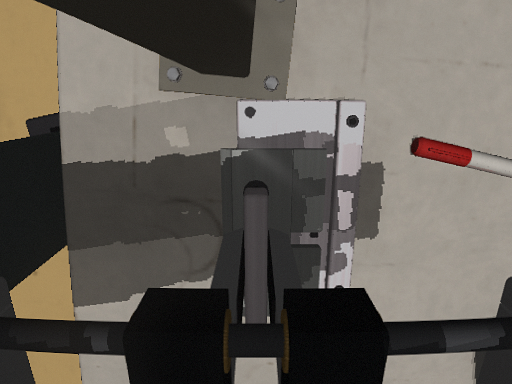

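Request:
send_rows([
  {"travel": [0, 0, 20], "delta_rot": [0, 0, 0], "fingers": 1},
  {"travel": [0, 0, 25], "delta_rot": [0, 0, 0], "fingers": 1},
  {"travel": [0, 0, 12], "delta_rot": [0, 0, 0], "fingers": 1},
  {"travel": [0, 0, 4], "delta_rot": [0, 0, 0], "fingers": 1},
  {"travel": [0, 0, 2], "delta_rot": [0, 0, 0], "fingers": 1},
  {"travel": [0, 0, 1], "delta_rot": [0, 0, 0], "fingers": 1},
  {"travel": [0, 0, 0.5], "delta_rot": [0, 0, 0], "fingers": 1},
  {"travel": [0, 0, 0], "delta_rot": [0, 0, 0], "fingers": 1},
  {"travel": [0, 0, 0], "delta_rot": [0, 0, 0], "fingers": 1},
])

```text
clock: 8.8
eef_pos: [545.7, 29.3, 46.7]
eef_rot: [3.141, -0.0, 1.403]
wrist_force: [0.3, -0.2, -2.2]
finger_gap: 11.6
```

Request:
send_rows([
  {"travel": [0, 0, 0.5], "delta_rot": [0, 0, 0], "fingers": 1},
  {"travel": [0, 0, 0.4], "delta_rot": [0, 0, 0], "fingers": 1},
  {"travel": [0, 0, 0], "delta_rot": [0, 0, 0], "fingers": 1},
])

```text
clock: 9.18
eef_pos: [545.6, 29.3, 45.6]
eef_rot: [-3.142, 0.0, 1.403]
wrist_force: [0.0, 1.1, -1.9]
finger_gap: 11.3
```

Request:
send_rows([
  {"travel": [0, 0, 0.3], "delta_rot": [0, 0, 0], "fingers": 1},
  {"travel": [0, 0, 0.3], "delta_rot": [0, 0, 0], "fingers": 1},
  {"travel": [0, 0, 0], "delta_rot": [0, 0, 0], "fingers": 1},
])

```text
clock: 9.55
eef_pos: [545.6, 29.3, 45.0]
eef_rot: [3.142, 0.0, 1.403]
wrist_force: [-0.8, 0.7, -1.4]
finger_gap: 11.4
```

Request:
send_rows([
  {"travel": [0, 0, 0.3], "delta_rot": [0, 0, 0], "fingers": 1},
  {"travel": [0, 0, 0], "delta_rot": [0, 0, 0], "fingers": 1},
])

```text
clock: 9.8
eef_pos: [545.6, 29.3, 45.0]
eef_rot: [3.142, -0.0, 1.403]
wrist_force: [-2.6, -1.0, 4.1]
finger_gap: 11.5
```

Request:
send_rows([
  {"travel": [0, 1, -0.2], "delta_rot": [0, 0, 0], "fingers": 1},
  {"travel": [0, 1.5, 0], "delta_rot": [0, 0, 0], "fingers": 1},
  {"travel": [0, 1.5, 0], "delta_rot": [0, 0, 0], "fingers": 1},
  {"travel": [0, 1, 0], "delta_rot": [0, 0, 0], "fingers": 1},
  {"travel": [0, 0, 0], "delta_rot": [0, 0, 0], "fingers": 1},
])

```text
clock: 10.42
eef_pos: [550.7, 28.5, 45.0]
eef_rot: [3.141, -0.0, 1.403]
wrist_force: [-2.3, 0.8, 3.5]
finger_gap: 12.0
```

Request:
send_rows([
  {"travel": [0, 0.6, 0], "delta_rot": [0, 0, 0], "fingers": 1},
  {"travel": [0, 0.6, 0], "delta_rot": [0, 0, 0], "fingers": 1},
  {"travel": [0, 0.6, 0], "delta_rot": [0, 0, 0], "fingers": 1},
  {"travel": [0, 0, 0], "delta_rot": [0, 0, 0], "fingers": 1},
])

```text
clock: 10.92
eef_pos: [552.3, 28.2, 45.0]
eef_rot: [-3.142, 0.0, 1.403]
wrist_force: [-3.2, 0.7, 4.9]
finger_gap: 11.9
```

Request:
send_rows([
  {"travel": [0, 0.5, 0], "delta_rot": [0, 0, 0], "fingers": 1},
  {"travel": [0, 0.5, 0], "delta_rot": [0, 0, 0], "fingers": 1},
  {"travel": [0, 0, 0], "delta_rot": [0, 0, 0], "fingers": 1},
])

```text
clock: 11.3
eef_pos: [553.3, 28.0, 45.0]
eef_rot: [-3.142, -0.0, 1.403]
wrist_force: [-4.0, -0.1, 4.8]
finger_gap: 11.3
```

Request:
send_rows([
  {"travel": [0, 0.5, -0.1], "delta_rot": [0, 0, 0], "fingers": 1},
  {"travel": [0, 0.5, 0], "delta_rot": [0, 0, 0], "fingers": 1},
  {"travel": [0, 0, 0], "delta_rot": [0, 0, 0], "fingers": 1},
])

```text
clock: 11.68
eef_pos: [554.3, 27.8, 45.0]
eef_rot: [3.142, 0.0, 1.403]
wrist_force: [-2.6, -0.0, 2.1]
finger_gap: 11.8
```

Request:
send_rows([
  {"travel": [0, 0.5, 0], "delta_rot": [0, 0, 0], "fingers": 1},
  {"travel": [0, 0.5, 0], "delta_rot": [0, 0, 0], "fingers": 1},
  {"travel": [0, 0, 0], "delta_rot": [0, 0, 0], "fingers": 1},
])

```text
clock: 12.05
eef_pos: [555.4, 27.6, 45.0]
eef_rot: [3.141, -0.0, 1.403]
wrist_force: [-1.8, -0.0, 1.3]
finger_gap: 11.6
```

Request:
send_rows([
  {"travel": [0, 0.7, 0], "delta_rot": [0, 0, 0], "fingers": 1},
  {"travel": [0, 0.7, 0], "delta_rot": [0, 0, 0], "fingers": 1},
  {"travel": [0, 0.7, 0], "delta_rot": [0, 0, 0], "fingers": 1},
  {"travel": [0, 0, 0], "delta_rot": [0, 0, 0], "fingers": 1},
])

```text
clock: 12.55
eef_pos: [557.5, 27.3, 45.0]
eef_rot: [3.141, -0.0, 1.403]
wrist_force: [-0.3, 0.3, 0.1]
finger_gap: 11.8
```

Request:
send_rows([
  {"travel": [0, 0.7, 0], "delta_rot": [0, 0, 0], "fingers": 1},
  {"travel": [0, 0.7, 0], "delta_rot": [0, 0, 0], "fingers": 1},
  {"travel": [0, 0.7, 0], "delta_rot": [0, 0, 0], "fingers": 1},
  {"travel": [0, 0, 0], "delta_rot": [0, 0, 0], "fingers": 1},
])

```text
clock: 13.05
eef_pos: [559.5, 26.9, 45.0]
eef_rot: [3.141, -0.0, 1.403]
wrist_force: [0.0, 0.1, -1.0]
finger_gap: 11.8
```

Request:
send_rows([
  {"travel": [0, 0.7, 0], "delta_rot": [0, 0, 0], "fingers": 1},
  {"travel": [0, 0.7, 0], "delta_rot": [0, 0, 0], "fingers": 1},
  {"travel": [0, 0.7, 0], "delta_rot": [0, 0, 0], "fingers": 1},
  {"travel": [0, 0, 0], "delta_rot": [0, 0, 0], "fingers": 1},
])

```text
clock: 13.55
eef_pos: [561.5, 26.6, 45.0]
eef_rot: [3.142, -0.0, 1.403]
wrist_force: [1.2, 0.1, -2.0]
finger_gap: 12.1
```

Request:
send_rows([
  {"travel": [0, 0.7, 0.1], "delta_rot": [0, 0, 0], "fingers": 1},
  {"travel": [0, 0.7, 0], "delta_rot": [0, 0, 0], "fingers": 1},
  {"travel": [0, 0.7, 0], "delta_rot": [0, 0, 0], "fingers": 1},
  {"travel": [0, 0, 0], "delta_rot": [0, 0, 0], "fingers": 1},
])

```text
clock: 14.05
eef_pos: [563.6, 26.2, 45.0]
eef_rot: [3.141, -0.0, 1.403]
wrist_force: [-1.2, 0.5, 1.6]
finger_gap: 11.9
```

Request:
send_rows([
  {"travel": [0, 0.5, 0.1], "delta_rot": [0, 0, 0], "fingers": 1},
  {"travel": [0, 0.5, 0], "delta_rot": [0, 0, 0], "fingers": 1},
  {"travel": [0, 0, 0], "delta_rot": [0, 0, 0], "fingers": 1},
])

```text
clock: 14.42
eef_pos: [564.5, 26.1, 45.0]
eef_rot: [3.142, -0.0, 1.403]
wrist_force: [-4.1, 1.3, 4.9]
finger_gap: 12.0
```

Request:
send_rows([
  {"travel": [0, 0.5, 0], "delta_rot": [0, 0, 0], "fingers": 1},
  {"travel": [0, 0.5, 0], "delta_rot": [0, 0, 0], "fingers": 1},
  {"travel": [0, 0, 0], "delta_rot": [0, 0, 0], "fingers": 1},
])

```text
clock: 14.8
eef_pos: [565.5, 25.9, 45.0]
eef_rot: [-3.142, -0.0, 1.403]
wrist_force: [-5.2, 1.3, 6.2]
finger_gap: 11.6
```

Request:
send_rows([
  {"travel": [0, 0.4, 0], "delta_rot": [0, 0, 0], "fingers": 1},
  {"travel": [0, 0, 0], "delta_rot": [0, 0, 0], "fingers": 1},
])

```text
clock: 15.05
eef_pos: [565.6, 25.9, 45.0]
eef_rot: [-3.141, 0.0, 1.403]
wrist_force: [-7.5, 1.3, 7.7]
finger_gap: 12.0
```

Request:
send_rows([
  {"travel": [0, 0.3, -0.2], "delta_rot": [0, 0, 0], "fingers": 1},
  {"travel": [0, 0, 0], "delta_rot": [0, 0, 0], "fingers": 1},
])

```text
clock: 15.3
eef_pos: [565.6, 25.9, 45.0]
eef_rot: [-3.14, 0.0, 1.403]
wrist_force: [-8.3, 1.0, 7.1]
finger_gap: 11.7
```

Request:
send_rows([
  {"travel": [0, 0.3, 0], "delta_rot": [0, 0, 0], "fingers": 1},
  {"travel": [0, 0, 0], "delta_rot": [0, 0, 0], "fingers": 1},
])

```text
clock: 15.55
eef_pos: [565.6, 25.9, 45.0]
eef_rot: [-3.139, 0.0, 1.403]
wrist_force: [-11.0, 1.6, 8.6]
finger_gap: 11.9
```

```bash
python3 chk.py pics/e.png
```

```text
[565.57  25.9   44.97] [-3.1392e+00  3.0000e-04  1.4034e+00] [-11.01   1.62   8.19] [ 0.3   1.89 -0.02] 11.822295467435005
plate in tool 7709 [32.8 11.7] [59.  61.1] 0.05 26.4 [  3.3 -18.9] [62.3 42.2] [-2.40000e-03 -1.47000e-02  2.66982e+01]
plate in tool 1069 [-14.   33.3] [18.8 39.3] 88.3 26.3 [-33.4  23.6] [ 5.9 42.8] [-2.01000e-02 -6.22000e-02  2.79858e+01]
```

View pics/e.png

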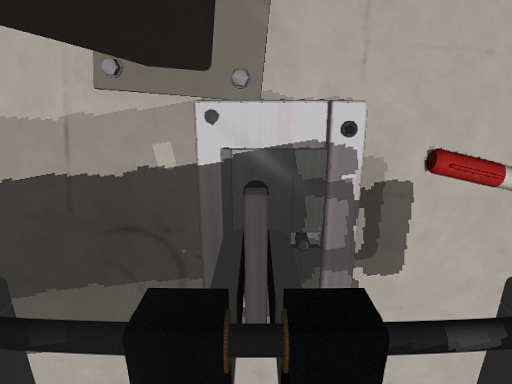

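Request:
send_rows([
  {"travel": [0, -0.4, -0.2], "delta_rot": [0, 0, 0], "fingers": 1},
  {"travel": [0, -0.3, 0], "delta_rot": [0, 0, 0], "fingers": 1},
  {"travel": [0, 0, 0], "delta_rot": [0, 0, 0], "fingers": 1},
])

```text
clock: 15.98
eef_pos: [565.6, 25.9, 45.0]
eef_rot: [-3.141, 0.0, 1.403]
wrist_force: [-4.8, 0.3, 0.9]
finger_gap: 11.6
```

Request:
send_rows([
  {"travel": [0, 0, 0], "delta_rot": [0, 0, 0], "fingers": 0.3},
  {"travel": [0, 0, 0], "delta_rot": [0, 0, 0], "fingers": 0.3},
  {"travel": [0, 0, 0], "delta_rot": [0, 0, 0], "fingers": 0.3},
  {"travel": [0, 0, 0], "delta_rot": [0, 0, 0], "fingers": 0.3},
  {"travel": [0, 0, -10], "delta_rot": [0, 0, 0], "fingers": 0.3},
  {"travel": [0, 0, -20], "delta_rot": [0, 0, 0], "fingers": 0.3},
  {"travel": [0, 0, -30], "delta_rot": [0, 0, 0], "fingers": 0.3},
  {"travel": [-20, 0, -30], "delta_rot": [0, 0, 0], "fingers": 0.3},
  {"travel": [-40, 0, -30], "delta_rot": [0, 0, 0], "fingers": 0.3},
  {"travel": [-40, 0, 0], "delta_rot": [0, 0, 0], "fingers": 0.3},
  {"travel": [0, 0, 0], "delta_rot": [0, 0, 0], "fingers": 0.3},
  {"travel": [0, 0, 0], "delta_rot": [0, 0, 0], "fingers": 0.3},
  {"travel": [0, 0, 0], "delta_rot": [0, 0, 0], "fingers": 0.3},
])

```text
clock: 17.6
eef_pos: [549.2, -71.8, 165.2]
eef_rot: [-3.141, -0.0, 1.404]
wrist_force: [1.2, 0.3, -0.5]
finger_gap: 33.2
```

```bash
python3 - <<'E'
from h import *
c=snap('wrist'); P=cloud(c); save(c,'pics/f.png',(150,0,406,220),3)
a=np.radians(-9.6); ex=np.array([np.cos(a),np.sin(a)]); ey=np.array([-np.sin(a),np.cos(a)])
d=P[...,:2]-[606.1,16.4]; X=d@ex; Y=d@ey; Z=P[...,2]
k=(abs(Y)<85)&(X>-75)&(X<25)
def rect(m,t):
    m=cv2.morphologyEx(m.astype(np.uint8),cv2.MORPH_OPEN,np.ones((3,3)))>0
    q=np.c_[X[m],Y[m]].astype(np.float32); r=cv2.minAreaRect(q); print(t,len(q),np.round(r,2) if 0 else r,np.median(Z[m]))
    A=np.c_[q,np.ones(len(q))]; print('   tilt',np.linalg.lstsq(A,Z[m],rcond=None)[0].round(4))
rect(k&(abs(Y)<70)&(X<6)&(Z>16.5)&(Z<21.5),'plate'); rect(k&(X>-6)&(Z>21.5)&(Z<27),'shoulder'); rect(k&(Z>40),'bar'); rect(k&(Z>11)&(Z<16.2),'bed')
for lo in range(-50,55,15):
    p=k&(Y>=lo)&(Y<lo+15); print(lo,'plate max',np.percentile(X[p&(Z>17)&(Z<20.5)],98).round(1),'sh min',np.percentile(X[p&(X>-6)&(Z>22)&(Z<27)],2).round(1))
s=manip.read_state(); print(s['wrist_force'],s['clock'],s['finger_gap'])
E
```

```text
plate 6774 ((-29.642488479614258, 2.7041854858398438), (60.30072021484375, 109.1843490600586), 0.2988506853580475) 18.53772286592448
   tilt [5.80000e-03 1.10000e-03 1.86979e+01]
shoulder 3942 ((9.77650260925293, -9.032402038574219), (20.40484046936035, 151.006591796875), 0.2068289816379547) 23.514024467978857
   tilt [ 7.60000e-03 -2.00000e-04  2.34634e+01]
bar 26932 ((-44.73262405395508, -36.45527648925781), (91.25253295898438, 133.40972900390625), 29.25506591796875) 260.94749062632394
   tilt [-1.85000e-02 -2.56930e+00  8.76087e+01]
bed 5949 ((-37.3526496887207, -8.072784423828125), (153.82278442382812, 75.22676086425781), 89.96900177001953) 13.524284967965968
   tilt [1.30000e-03 6.00000e-04 1.36053e+01]
-50 plate max -1.3 sh min 0.6
-35 plate max -0.8 sh min 0.7
-20 plate max -0.6 sh min 0.6
-5 plate max -1.0 sh min 0.6
10 plate max -0.7 sh min 0.2
25 plate max -1.1 sh min 0.0
40 plate max -0.8 sh min 0.3
[ 0.00280772  0.07812632 -0.64061767] 17.65 33.13247021824005
```

View pics/f.png

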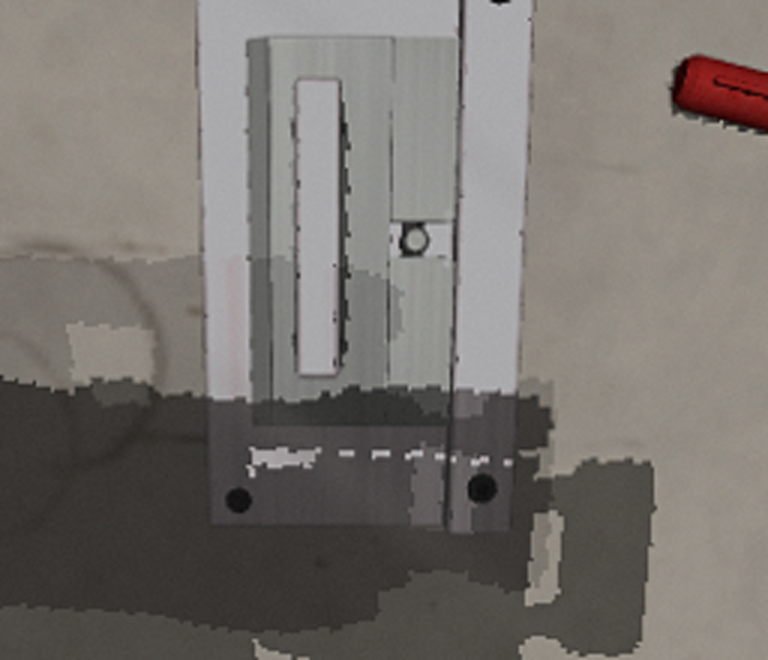

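```bash
python3 -c "
from cell import manip
print(manip.sign_off())"
```

```text
the job is handed in; nothing more can be done
None
```

I laid the steel blade flat in the holder with its notch over the pin and its back edge against the rear shoulder. I then released it, backed the arm clear and handed the job in at about 17.7 s. No verdict was reported.

- **Approach:** I picked the blade up by its lift bar and found the pin in the wrist picture, about 2.5 mm along y from the slot middle. I lowered the blade in front of the pin and slid it back in steps of 0.3–1.5 mm until it stopped firmly. The push at the end was about 11 N with about 8 N downward, and almost no twist, so the edge met the shoulder along its length. The wrist readings after each move stayed far below 40 N.
- **Last checks, after release:**
  - **Notch and pin:** the picture shows the pin inside the notch.
  - **Back edge:** a rectangle fit puts it at the shoulder face (+0.5 mm against −0.4 mm, within camera error). It is parallel to the shoulder within about 0.1°.
  - **Flatness:** the blade's tilt is under 0.01 rad, and its top is 5 mm above the bed.
- **Disagreement:** a cruder strip-by-strip depth comparison suggested an apparent gap of about 1–2 mm. I put that down to edge blur, because contact was felt and the rectangle fit shows no gap.
- **Not re-checked:** I did not measure the timer, jar and cuvette box again. The arm's path stayed away from them.

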